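# Show the right sample tube to the code reader

## Robot

A 6-joint arm with a two-finger parallel gripper is mounted at the origin on a cart in front of the work surface, level with it; the furniture and walls round the work are solid. World frame = base frame: x ahead of the robot, y to its left, z up, the work surface at z = 0. Lengths are in m, angles in rad, forces in N, time in s.
With the tool pointing down it reaches from about 0.25 to 0.775 m from the base axis. Payload 8.9 kg.
Tool frame: the origin (TCP) lies at the very end of the fingers, on their centre line; the grasp point (between the pads) lies ctrl.hold_point_z behind it (ctrl.hold_point_z is the distance from the TCP to the grasp point, in m); z points along the fingers, y is the line along which they close (so a half turn about z gives the same grasp; the last joint's range is limited). The gripper opens to 85 mm and grips with 20 to 120 N. Pads are 22 mm wide; open, the fingers measure 114 mm over their backs; the gripper's body (76 mm by 85 mm) begins 54 mm behind the grasp point. The pads swing forward as they close: fully open they stand 13 mm farther back than shut.
Start: joints at [1.205, 0.291, -0.153, 1.127, 0, 1.431], TCP at [0.118, 0.512, 0.231] pointing down, gripper open.
Joint ranges: [-2.52, 2.52], [-0.91, 1.74], [-1.3, 1.37], [-1.96, 2.02], [-1.52, 1.47], [-3.14, 3.14]. Speed limits (rad/s): [2.22, 2.22, 2.79, 3.14, 3.14, 3.14].

## Interface

Orientations are given as a unit quaternion [x, y, z, w].
In Python, from workcell import ctrl, cams, sign_off, spot_in, mark_of gives the robot as it stands. The module is installed in compiled form; this text tells all that it offers.
- The arm moves only by the tool carry_out, never from a script. Its argument "moves" is a list of rows, each an object with "offset": the shift along the tool's x, y, z in mm, a list of three; "dr": the turn, a rotation vector about the tool's x, y, z in degrees, a list of three. A call has 1 to 10 rows; each row is the pose to reach, as a shift and turn from the pose commanded when the call began, along the tool's axes at that moment; what a row does not reach only later rows make up. A row lasts 1/10 s, in which the tool goes at most 50 mm and 8.59 degrees, less where a joint would pass 70% of its speed; a pose out of reach is approached as far as the arm can. A call with a gripper value outside its range is refused whole. "claw" is the finger opening in mm, from 0 to 85.4, set as the call begins (left out, the last holds). The fingers move at their own pace and stop on an object; the grip force is fixed at half the most. Time passes only in rows, so rows that repeat a pose let the fingers close. It gives the time, the measured TCP pose, the force, the opening and the grip force at its end, in the units of the state.
- ctrl.observe(): the state, without advancing time (a new reading comes with each control period).
- cams.capture(name): name is "side" or "top" or "wrist"; returns the picture (384x512x3 uint8, red, green, blue); there is no depth.
- cams.camera_params(name): a dict with "vertical_fov" (degrees; the focal length in pixels is half the picture's height over the tangent of half this angle, whatever the lens; pixels are square), "cx", "cy" (the principal point, pixels), "k1" (the pictures are not rectified: a ray, as slopes to the right and down, at radius r is drawn at 1 + k1 r^2 times it, then the intrinsics apply), "extrinsics" (4x4, takes a point from world to camera coordinates). Camera axes: x right, y down, z forward; pixel columns grow to the right and rows downward; lengths in m; the calibration is good to about 2 mm. A picture is of the moment at which its call begins: read the wrist's pose just before it. camera_params takes no time and is no camera call; for the wrist camera it gives the pose at the moment of the call.
- sign_off(): hands the job in; it is judged then, once.
Trained networks look in the newest picture that a camera, given by its name, has taken for a name from the list of things; names that differ only in an ending like _2 or _b are one class to them, and where a whole thing is asked for, a point or a joint stands for the part that bears it (a point fixed in the world has none). Each returns a list of dicts, best first, with "conf" (0 to 1); they miss things now and then, are a little off and sometimes report something else, mostly with a low value. They report only what shows in the picture. A call takes as long as a camera call. They do not tell look-alikes from the thing itself.
- spot_in(camera, target): "at" ([x, y, z] in m, in world coordinates, good to about 4 mm: the middle of the surface that is visible of it).
- mark_of(camera, target): "at" ([x, y, z] in m, in world coordinates, good to about 4 mm: a listed point, or the origin of a listed thing).
The state is a dict: "time": time; "joints": joint angles; "dq": joint speeds; "joint_torque": joint torques, N m; "tcp_pos": TCP position; "ee_rot": TCP orientation; "ft_force": force on the tool from outside, world axes, zero at the start; "wrist_torque": the same for the moment, N m; "opening": finger opening in m; "grip_force": force on a finger pad.
Only numpy, scipy, OpenCV 4.12 (cv2) and the standard library are available. Lean on these libraries where they do the work, as an engineer would, in place of code of your own. Each camera call takes 0.05 s, during which the arm holds its last target. There are 200 camera calls.

## Task

The tubes carry a code on their base. Look which culture bottle stands in the yellow ring, take the tube with the same cap colour out of the metal block, and hold it in the air in front of the reader's red window: base towards the window, centred on it, square to the glass and about 40 mm from it. Finish while still holding the tube there, motionless and touching nothing but the gripper, and leave the other tubes, the bottles and everything else as they stand.

Things in the scene. Friction and masses are not known exactly. Their poses are not given: they have to be found in the camera images.
- tube_red: Sample tube with a red cap and pale yellow contents, 84 mm long, about 20 g; round body 12.6 mm across, cap 15 mm across over the top 16 mm. Origin at the centre of its rounded base, z along the tube towards the cap. It stands loosely in one of the three bores of the tube block (base 6 mm above the bench, 46 mm of tube standing out, a 1 mm leeway lets it lean a little) and lifts straight out.
- tube_blue: Sample tube with a blue cap and pinkish red contents, 84 mm long, about 20 g; round body 12.6 mm across, cap 15 mm across over the top 16 mm. Origin at the centre of its rounded base, z along the tube towards the cap. It stands loosely in one of the three bores of the tube block (base 6 mm above the bench, 46 mm of tube standing out, a 1 mm leeway lets it lean a little) and lifts straight out.
- tube_white: Sample tube with a white cap and pinkish red contents, 84 mm long, about 20 g; round body 12.6 mm across, cap 15 mm across over the top 16 mm. Origin at the centre of its rounded base, z along the tube towards the cap. It stands loosely in one of the three bores of the tube block (base 6 mm above the bench, 46 mm of tube standing out, a 1 mm leeway lets it lean a little) and lifts straight out.
- tube_block: Aluminium block, fixed to the bench, 56 (its x) x 170 (its y) x 44 mm high, with three upright square bores 38 mm deep and 14.5 mm wide in a row along its y axis, at y = -55, 0 and +55 mm. Origin at the centre of its underside. Each bore holds one tube, in any order of colours.
- reader: Grey and black code reader, fixed, about 97 x 90 x 103 mm high, its slanted upper face carrying the window. Origin at the centre of its underside; the face looks up and along its own -x, roughly towards the robot. Tall furniture flanks the work: an oven right (y < -0.2, x > 0.45 m), an incubator with a tablet left (y > 0.3): draw the arm in before swinging past.
- reader_window: The reader's red window, 52 x 52 mm with white corner marks on a black panel. Origin at the centre of the window's surface, about 75 mm above the bench; z points straight out of the window (35 degrees from vertical, leaning towards the reader's front), y level along the window, x up its slope.
- place_ring: Flat yellow plastic ring, fixed to the bench, 72 mm outside, 50 mm inside, 6 mm high; origin at the centre of its underside. One of the three bottles stands inside it.
- bottle_red: Culture bottle with a red cap, 37 mm across, 118 mm high, 115 g, standing on the bench; origin at the centre of its base.
- bottle_blue: Culture bottle with a blue cap, 37 mm across, 118 mm high, 115 g, standing on the bench; origin at the centre of its base.
- bottle_white: Culture bottle with a greyish white cap, 37 mm across, 118 mm high, 115 g, standing on the bench; origin at the centre of its base.
- petri_dish: Petri dish, 59 mm across, 15 mm high, a loose bystander; origin at the centre of its underside.
Mind the look-alikes: they are no part of the job. Leave any green or orange look-alike of the bottle_blue alone.

How it is judged:
By the outcome, as a careful person would: the job done as asked, in the order asked, and still so for the second after the job is handed in, while the arm keeps its last pose, push and grip.
It also fails if it takes over 34 s, if anything falls off the work surface, if the arm or the gripper's body presses on something with over 40 N, if the wrist force passes 120 N, or if a joint passes its speed limit or range.

## Working session

There is one attempt and no reset: what is moved stays moved. The work goes in short steps, Python scripts to look and compute and a tool call to move; the robot and the scene stay as the last step left them, time stands still between calls to the robot, and variables do not carry over. Pictures are saved under pics/ and viewed, at most 10 in all, crops included, and the job is handed in when it is done.

Besides the shell and the picture viewer there is one more tool, called after ">>>" as name([rows], argument=value, ...), one row to a line, values as JSON. carry_out: Moves the arm, as the interface text tells. Its arguments: {"type":"object","properties":{"moves":{"type":"array","items":{"type":"object","properties":{"offset":{"type":"array","items":{"type":"number"}},"dr":{"type":"array","items":{"type":"number"}}}}},"claw":{"type":"number"}},"required":["moves"]}

```bash
mkdir -p pics; python3 - <<'E'
from workcell import ctrl,cams,spot_in,mark_of
import cv2,numpy as np
s=ctrl.observe();print(s['time'],s['tcp_pos'],s['ee_rot'],s['opening'],ctrl.hold_point_z)
a=cams.capture('top');b=cams.capture('side')
cv2.imwrite('pics/a.png',cv2.cvtColor(a,cv2.COLOR_RGB2BGR));cv2.imwrite('pics/b.png',cv2.cvtColor(b,cv2.COLOR_RGB2BGR))
for c in('top','side'):
  p=cams.camera_params(c);print(c,p['vertical_fov'],p['cx'],p['cy'],p['k1'],np.round(p['extrinsics'],3).tolist())
  for t in ['tube_red','tube_blue','tube_white','tube_block','reader','reader_window','place_ring','bottle_red','bottle_blue','bottle_white']:
    print(t,[(round(d['conf'],2),np.round(d['at'],3).tolist()) for d in mark_of(c,t)[:2]])
E
```

```text
0.0 [0.11788098 0.51113774 0.23071737] [ 1.13139216e-01  9.93578914e-01 -6.55371218e-04 -1.71358284e-04] 0.0855149397124585 0.0187
top 46.469608747271955 244.91236538368167 190.7925371984353 -0.1646759243676027 [[-0.014, -1.0, -0.023, 0.178], [-1.0, 0.014, -0.028, 0.564], [0.028, 0.023, -0.999, 1.117], [0.0, 0.0, 0.0, 1.0]]
tube_red [(0.62, [0.456, -0.073, 0.009]), (0.16, [0.578, 0.36, -0.001])]
tube_blue [(0.7, [0.579, 0.36, 0.004]), (0.63, [0.474, -0.015, 0.007])]
tube_white [(0.56, [0.484, 0.04, 0.008])]
tube_block [(0.74, [0.473, -0.016, -0.0]), (0.52, [0.694, 0.146, 0.002])]
reader [(0.76, [0.56, 0.193, 0.002])]
reader_window [(0.63, [0.688, 0.044, 0.0]), (0.57, [0.554, 0.187, 0.078])]
place_ring [(0.61, [0.688, 0.044, -0.002])]
bottle_red [(0.6, [0.692, 0.148, -0.0])]
bottle_blue [(0.74, [0.569, 0.028, 0.002]), (0.67, [0.717, -0.074, 0.001])]
bottle_white [(0.57, [0.69, 0.04, -0.001])]
side 55.46765365896635 257.0401009594742 198.61484741512425 -0.03747406218001259 [[0.889, -0.457, 0.011, -0.457], [-0.293, -0.588, -0.754, 0.297], [0.351, 0.667, -0.657, 0.627], [0.0, 0.0, 0.0, 1.0]]
tube_red [(0.61, [0.461, -0.067, 0.006])]
tube_blue []
tube_white [(0.64, [0.485, 0.037, 0.004])]
tube_block [(0.97, [0.472, -0.014, -0.001])]
reader [(0.56, [0.559, 0.195, 0.002])]
reader_window [(0.84, [0.55, 0.187, 0.079])]
place_ring [(0.68, [0.687, 0.043, 0.001])]
bottle_red [(0.91, [0.694, 0.15, 0.002])]
bottle_blue [(0.91, [0.569, 0.028, 0.003]), (0.76, [0.445, 0.218, 0.004])]
bottle_white [(0.55, [0.69, 0.041, 0.0])]
```

View pics/a.png

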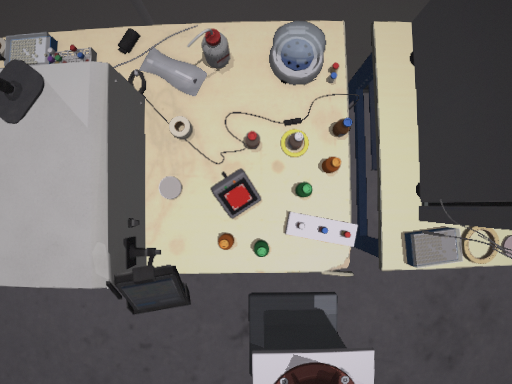

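View pics/b.png

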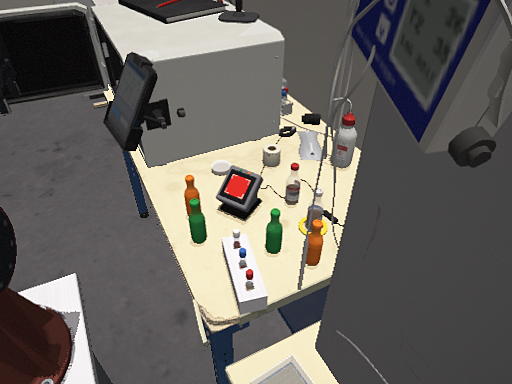

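The white-capped bottle stands in the yellow ring (top view 296,140). The white tube is at (301,226). Possible mix-ups are the blue cap (324,231), the red cap (347,235) and the green and orange bottles. Next I check with a crop and measure the window and tube.

```bash
cat > h.py <<'E'
import numpy as np,cv2
from workcell import ctrl,cams,spot_in,mark_of
from scipy.spatial.transform import Rotation as R
def K(p):
    f=192/np.tan(np.radians(p['vertical_fov'])/2);return np.array([[f,0,p['cx']],[0,f,p['cy']],[0,0,1]])
def dist(p):return np.array([p['k1'],0,0,0,0.])
def proj(p,X):
    E=np.array(p['extrinsics']);return cv2.projectPoints(np.array(X,float).reshape(-1,3),cv2.Rodrigues(E[:3,:3])[0],E[:3,3],K(p),dist(p))[0].reshape(-1,2)
def ray(p,uv):
    E=np.array(p['extrinsics']);x=cv2.undistortPoints(np.array(uv,float).reshape(-1,1,2),K(p),dist(p)).reshape(-1,2)
    d=np.c_[x,np.ones(len(x))]@E[:3,:3];return -E[:3,:3].T@E[:3,3],d/np.linalg.norm(d,axis=1)[:,None]
def at_z(p,uv,z):
    o,d=ray(p,uv);return o+d*((z-o[2])/d[:,2])[:,None]
def win_quad(img,c,r=40):
    m=np.zeros(img.shape[:2],np.uint8);i=img.astype(int)
    m[(i[...,0]>120)&(i[...,1]<70)&(i[...,2]<70)]=255
    n,l,st,ce=cv2.connectedComponentsWithStats(m)
    k=min([j for j in range(1,n) if st[j,4]>150],key=lambda j:np.linalg.norm(ce[j]-c))
    ct=cv2.findContours((l==k).astype(np.uint8),cv2.RETR_EXTERNAL,cv2.CHAIN_APPROX_NONE)[0][0]
    return cv2.minAreaRect(ct),ce[k],(l==k),st[k]
def delta(pos,Rm,s=None):
    "offset mm, dr deg from commanded pose (measured here)"
    s=s or ctrl.observe();R0=R.from_quat(s['ee_rot'])
    return np.round(R0.inv().apply(np.array(pos)-s['tcp_pos'])*1000,1).tolist(),np.round(np.degrees((R0.inv()*Rm).as_rotvec()),1).tolist()
E
python3 - <<'E'
from h import *
from scipy.optimize import least_squares
P={c:cams.camera_params(c) for c in('top','side')};I={c:cams.capture(c) for c in P}
C={}
for c in P:
    rect,ce,m,st=win_quad(I[c],proj(P[c],[[.552,.187,.078]])[0]);C[c]=(ce,m);print(c,ce,rect,st)
# fit window pose (x,y,z,yaw) to masks via red 2nd moments + centroid, tilt 35deg
g=np.stack(np.meshgrid(np.linspace(-.026,.026,25),np.linspace(-.026,.026,25)),-1).reshape(-1,2)
def Rw(yaw): return R.from_euler('z',yaw)*R.from_euler('y',-35,degrees=True)
def st_(pts):
    c=np.cov(pts.T);return np.r_[pts.mean(0),np.sqrt(c[0,0]),np.sqrt(c[1,1]),c[0,1]/10]
def res(v):
    X=Rw(v[3]).apply(np.c_[g,np.zeros(len(g))])+v[:3];r=[]
    for c in P:
        ys,xs=np.nonzero(C[c][1]);r.append(st_(proj(P[c],X))-st_(np.c_[xs,ys].astype(float)))
    return np.concatenate(r)
for y0 in(-.6,0,.6):
    f=least_squares(res,[.552,.187,.078,y0]);print(np.round(f.x,4),f.cost,np.round(f.fun,2),Rw(f.x[3]).apply([0,0,1]))
for t in('tube_white','tube_blue','tube_red'):
    for c in P: print(t,c,[(round(d['conf'],2),np.round(d['at'],3)) for d in spot_in(c,t)[:2]])
for n,x in dict(w=[.484,.04,.09],b=[.473,-.016,.09],r=[.46,-.07,.09]).items(): print(n,proj(P['top'],[x])[0],proj(P['side'],[x])[0])
a=cv2.resize(I['top'][170:270,200:370],None,fx=4,fy=4,interpolation=2)
cv2.imwrite('pics/c.png',a[...,::-1]);
for c in P: cv2.imwrite('pics/%s1.png'%c,I[c][...,::-1])
for n,uv in dict(gr1=(304,187),gr2=(262,246),or1=(225,239)).items(): print(n,at_z(P['top'],[uv],.1))
E
```

```text
top [237.82738095 196.36309524] ((237.65382385253906, 196.23077392578125), (18.30510711669922, 21.355958938598633), 56.3099365234375) [227 186  23  22 336]
side [236.97720798 185.90598291] ((237.2000274658203, 185.6000213623047), (19.677396774291992, 21.466251373291016), 26.56505012512207) [225 175  24  22 351]
[0.5524 0.1856 0.0754 0.261 ] 1.078415434579736 [ 0.04 -0.18  1.04  0.57  0.1  -0.19  0.05  0.24  0.62 -0.48] [-0.5541498  -0.14801325  0.81915204]
[0.5524 0.1856 0.0754 0.261 ] 1.0784154346230541 [ 0.04 -0.18  1.04  0.57  0.1  -0.19  0.05  0.24  0.62 -0.48] [-0.55415005 -0.14801232  0.81915204]
[0.5524 0.1856 0.0754 0.261 ] 1.0784154346421169 [ 0.04 -0.18  1.04  0.57  0.1  -0.19  0.05  0.24  0.62 -0.48] [-0.55414791 -0.14802034  0.81915204]
tube_white top []
tube_white side [(0.68, array([0.486, 0.028, 0.072]))]
tube_blue top [(0.38, array([ 0.472, -0.013,  0.089]))]
tube_blue side []
tube_red top [(0.55, array([0.686, 0.149, 0.078]))]
tube_red side []
w [300.26869336 224.46214909] [236.11139048 228.99809107]
b [324.16086616 228.7657906 ] [242.91383329 248.98061519]
r [347.04761706 233.88141887] [249.10112145 270.95781448]
gr1 [[0.57115402 0.03095042 0.1       ]]
gr2 [[0.43587737 0.13032015 0.1       ]]
or1 [[0.45311663 0.21587917 0.1       ]]
```

View pics/c.png

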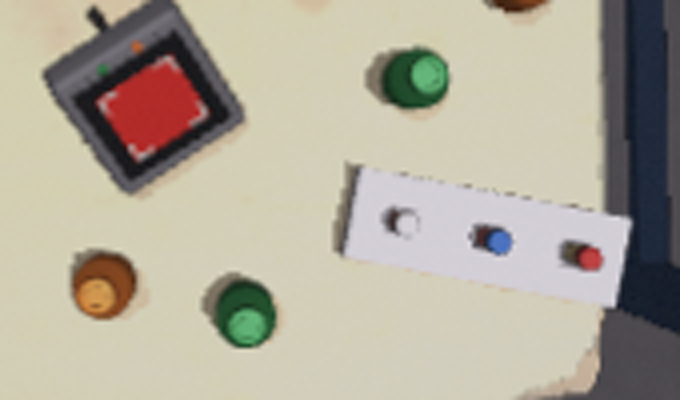

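The crop confirms it. The white-capped tube is in the bore nearest the reader, at (405,222) in the crop, with blue at (498,240) and red at (588,258). The window's front edge is turned about 33°; my moment fit can't recover yaw from a square. Next I plan the drawn-in swing.

```bash
python3 - <<'E'
from h import *
s=ctrl.observe();print(s['time'])
R0=R.from_quat(s['ee_rot'])
a0=np.arctan2(s['tcp_pos'][1],s['tcp_pos'][0]);y0=np.degrees(np.arctan2(*R0.as_matrix()[[1,0],1]))
print(np.degrees(a0),y0)
def pose(r,a,z,yaw):
    a=np.radians(a);t=np.radians(yaw)
    y=np.array([np.cos(t),np.sin(t),0]);zz=np.array([0,0,-1.]);x=np.cross(y,zz)
    return np.array([r*np.cos(a),r*np.sin(a),z]),R.from_matrix(np.c_[x,y,zz])
W=[(.47,77,.24),(.425,77,.25),(.38,77,.26),(.34,77,.27),(.31,77,.28)]
A=np.linspace(77,5,13)[1:]
W+=[(.31,a,.28) for a in A]+[(.35,4.8,.27),(.395,4.7,.25),(.44,4.7,.23),(.475,4.7,.21)]
n=len(W);yaw=list([y0]*4)+list(np.linspace(y0,-11.6,15)[1:])+[-11.6]*9
ref=dict(s)
for i,w in enumerate(W):
    p,Rm=pose(*w,yaw[i])
    if i%10==0 and i: print('--'); ref=dict(tcp_pos=last[0],ee_rot=last[1].as_quat())
    print(*delta(p,Rm,ref)); last=(p,Rm)
E
```

```text
1.5
77.00773914427987 77.00901455291043
[-0.1, -55.0, -8.7] [0.0, 0.0, -0.0]
[-0.1, -100.0, -18.7] [0.0, 0.0, -0.0]
[-0.0, -145.0, -28.7] [0.0, 0.0, -0.0]
[-0.0, -185.0, -38.7] [0.0, 0.0, -0.0]
[-0.0, -215.0, -48.7] [0.0, 0.0, 6.3]
[-32.4, -216.7, -48.7] [0.0, 0.0, 12.7]
[-64.5, -221.8, -48.7] [0.0, 0.0, 19.0]
[-95.8, -230.2, -48.7] [0.0, 0.0, 25.3]
[-126.1, -241.8, -48.7] [0.0, 0.0, 31.6]
[-155.0, -256.6, -48.7] [0.0, 0.0, 38.0]
--
[-32.3, 2.8, 0.0] [0.0, 0.0, 6.3]
[-64.8, 2.2, 0.0] [0.0, 0.0, 12.7]
[-97.0, -1.7, 0.0] [0.0, 0.0, 19.0]
[-128.6, -9.1, 0.0] [0.0, 0.0, 25.3]
[-159.3, -19.6, 0.0] [0.0, 0.0, 31.6]
[-188.7, -33.4, 0.0] [0.0, 0.0, 38.0]
[-216.5, -50.1, 0.0] [0.0, 0.0, 44.3]
[-239.9, -17.6, 10.0] [0.0, 0.0, 50.6]
[-265.7, 19.2, 30.0] [0.0, 0.0, 50.6]
[-291.1, 56.3, 50.0] [0.0, 0.0, 50.6]
--
[9.8, 33.6, 20.0] [0.0, 0.0, 0.0]
```

>>> carry_out([
  {"offset": [0, -45, -9], "dr": [0, 0, 0]},
  {"offset": [0, -90, -19], "dr": [0, 0, 0]},
  {"offset": [0, -135, -29], "dr": [0, 0, 0]},
  {"offset": [0, -180, -39], "dr": [0, 0, 0]},
  {"offset": [0, -215, -49], "dr": [0, 0, 6.3]},
  {"offset": [-32, -217, -49], "dr": [0, 0, 12.7]},
  {"offset": [-64, -222, -49], "dr": [0, 0, 19]},
  {"offset": [-96, -230, -49], "dr": [0, 0, 25.3]},
  {"offset": [-126, -242, -49], "dr": [0, 0, 31.6]},
  {"offset": [-155, -257, -49], "dr": [0, 0, 38]},
], claw=45)

```text
time: 2.5
tcp_pos: [0.2125, 0.2256, 0.2805]
ee_rot: [0.432, 0.902, 0.0, 0.0]
ft_force: [1.0, 0.4, 0.4]
opening: 0.0452
grip_force: 0.0
```

>>> carry_out([
  {"offset": [-32, 3, 0], "dr": [0, 0, 6.3]},
  {"offset": [-65, 2, 0], "dr": [0, 0, 12.7]},
  {"offset": [-97, -2, 0], "dr": [0, 0, 19]},
  {"offset": [-129, -9, 0], "dr": [0, 0, 25.3]},
  {"offset": [-159, -20, 0], "dr": [0, 0, 31.6]},
  {"offset": [-189, -33, 0], "dr": [0, 0, 38]},
  {"offset": [-216, -50, 0], "dr": [0, 0, 44.3]},
  {"offset": [-240, -18, 10], "dr": [0, 0, 50.6]},
  {"offset": [-266, 19, 30], "dr": [0, 0, 50.6]},
  {"offset": [-281, 56, 50], "dr": [0, 0, 50.6]},
])

```text
time: 3.5
tcp_pos: [0.4343, 0.0422, 0.23]
ee_rot: [0.776, 0.631, 0.001, 0.001]
ft_force: [0.4, -0.3, 0.7]
opening: 0.0448
grip_force: 0.0
```

```bash
python3 - <<'E'
from h import *
p=cams.camera_params('wrist');s=ctrl.observe();I=cams.capture('wrist')
cv2.imwrite('pics/w1.png',cv2.resize(I,(768,576))[...,::-1]);np.save('w1.npy',I)
print(proj(p,[[.484,.04,.09],[.473,-.015,.09],[.5524,.1856,.0754]]))
E=np.array(p['extrinsics']);print('cam',-E[:3,:3].T@E[:3,3],E[2,:3])
for t in('tube_white','tube_blue','reader_window'): print(t,[(round(d['conf'],2),np.round(d['at'],4)) for d in mark_of('wrist',t)[:2]])
E
```

```text
[[310.97805581 174.10856211]
 [308.97946513 228.20578696]
 [355.09467024   2.5138094 ]]
cam [0.44783725 0.10691889 0.37261875] [-0.05031857 -0.25907487 -0.96454562]
tube_white [(0.63, array([0.4795, 0.0374, 0.0054]))]
tube_blue [(0.53, array([ 0.4712, -0.0147,  0.0056]))]
reader_window [(0.77, array([0.5501, 0.1851, 0.0713]))]
```

View pics/w1.png

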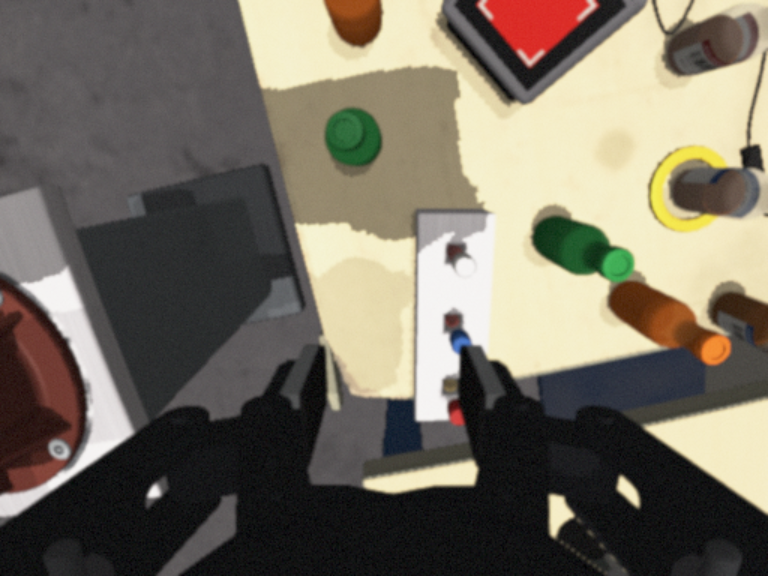

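The wrist view shows the white cap at (465,265), which is (310,177) in native pixels. The blue cap is south of it and the window is at the top (535,15).

```bash
python3 - <<'E'
from h import *
p=cams.camera_params('wrist');q=cams.camera_params('top')
print(at_z(p,[(310,176.8)],.09),at_z(q,[(301.2,225.3)],.09),at_z(p,[(310-.0,228.),],.09))
# bore axes row: top-view block direction; opening bores in wrist view
w=at_z(p,[(456/1.5,252/1.5),(453/1.5,321/1.5),(451/1.5,386/1.5)],.044);print(w)
# block corners in wrist view, top plane z=.044
b=at_z(p,[(415/1.5,211/1.5),(494/1.5,212/1.5),(414/1.5,420/1.5)],.044);print(b,np.degrees(np.arctan2(*(b[0]-b[2])[[0,1]])))
for t in ([.481,.038],):
  y=np.radians(-11.7);Y=np.array([np.cos(y),np.sin(y),0]);Z=np.array([0,0,-1.])
  Rm=R.from_matrix(np.c_[np.cross(Y,Z),Y,Z])
  print(delta([*t,.145],Rm))
E
```

```text
[[0.47882656 0.03913624 0.09      ]] [[0.48200637 0.03784461 0.09      ]] [[ 0.4704542  -0.01331001  0.09      ]]
[[ 0.47931591  0.03915415  0.044     ]
 [ 0.46814386 -0.01392799  0.044     ]
 [ 0.45746073 -0.06869038  0.044     ]]
[[ 0.45510526  0.07492389  0.044     ]
 [ 0.51147762  0.06284127  0.044     ]
 [ 0.42221316 -0.09341896  0.044     ]] 11.055597809256207
([4.8, 50.0, 84.3], [-0.1, 0.0, 0.1])
```

>>> carry_out([
  {"offset": [6, 23, 10], "dr": [0, 0, 0]},
  {"offset": [6, 45.5, 40], "dr": [0, 0, 0]},
  {"offset": [6, 45.5, 80], "dr": [0, 0, 0]},
  {"offset": [6, 45.5, 80], "dr": [0, 0, 0]},
])

```text
time: 4.1
tcp_pos: [0.4739, 0.0399, 0.1476]
ee_rot: [0.775, 0.632, -0.002, -0.002]
ft_force: [-0.8, 0.0, -0.1]
opening: 0.0448
grip_force: 0.0
```

```bash
python3 - <<'E'
from h import *
s=ctrl.observe();p=cams.camera_params('wrist');I=cams.capture('wrist');print(s['tcp_pos'])
cv2.imwrite('pics/w2.png',cv2.resize(I,(768,576))[...,::-1])
h=s['tcp_pos'].copy();h[2]=.09
print(proj(p,[h])*1.5, proj(p,[[.48,.039,.09]])*1.5)
E
```

```text
[0.47394064 0.03987926 0.14760762]
[[391.42440419 313.1350301 ]] [[404.42363234 312.42795553]]
```

View pics/w2.png

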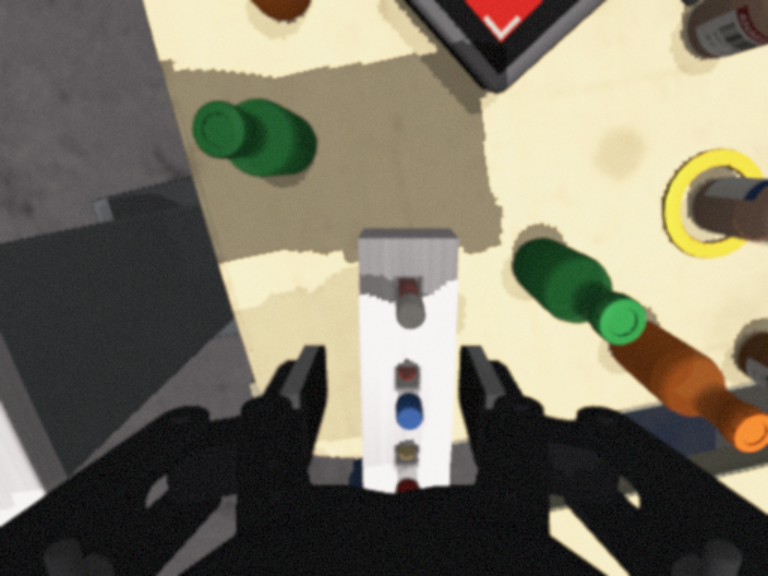

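The white cap is centred at (411,311). The tool axis lands at (391,313), so I need about 9 mm more along tool y.

>>> carry_out([
  {"offset": [1, 6, 20], "dr": [0, 0, 0]},
  {"offset": [1, 6, 20], "dr": [0, 0, 0]},
  {"offset": [1, 6, 20], "dr": [0, 0, 0]},
])

```text
time: 4.45
tcp_pos: [0.4837, 0.0397, 0.1323]
ee_rot: [0.775, 0.632, 0.001, 0.001]
ft_force: [0.0, 0.3, -0.2]
opening: 0.0451
grip_force: 0.0
```

```bash
python3 - <<'E'
from h import *
s=ctrl.observe();p=cams.camera_params('wrist');I=cams.capture('wrist');print(s['tcp_pos'],s['ee_rot'])
c=cv2.resize(I[150:310,190:350],None,fx=3.5,fy=3.5,interpolation=2)
h=s['tcp_pos'].copy();h[2]=.09
print((proj(p,[h,h+[.01,0,0]])-[190,150])*3.5)
cv2.imwrite('pics/w3.png',c[...,::-1])
E
```

```text
[0.48371799 0.0396558  0.13233904] [7.74892446e-01 6.32092628e-01 5.55331634e-04 5.46531872e-04]
[[246.10101838 231.51809505]
 [298.45633764 221.30779513]]
```

View pics/w3.png

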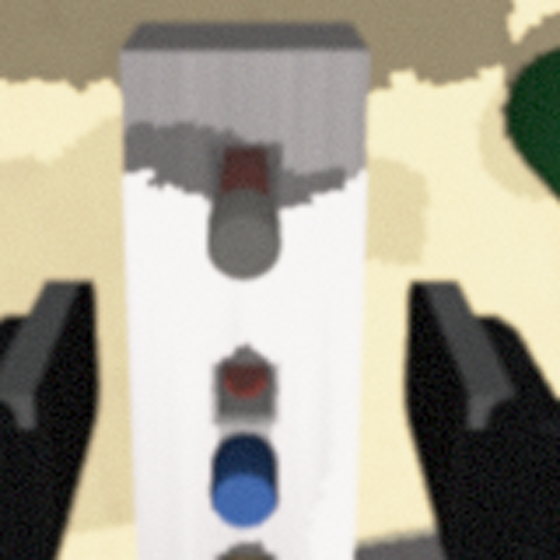

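The cap top is at (245,243) and the tool axis at (246,231). It is centred between the fingers, with a 2 mm shift needed along tool x. I descend and grip.

>>> carry_out([
  {"offset": [-2, 0, 20], "dr": [0, 0, 0]},
  {"offset": [-2, 0, 45], "dr": [0, 0, 0]},
  {"offset": [-2, 0, 62], "dr": [0, 0, 0]},
  {"offset": [-2, 0, 70], "dr": [0, 0, 0]},
  {"offset": [-2, 0, 70], "dr": [0, 0, 0]},
  {"offset": [-2, 0, 70], "dr": [0, 0, 0]},
])

```text
time: 5.1
tcp_pos: [0.4838, 0.0377, 0.0614]
ee_rot: [0.775, 0.632, 0.0, 0.0]
ft_force: [0.1, 0.6, -0.4]
opening: 0.0449
grip_force: 0.0
```

>>> carry_out([
  {"offset": [0, 0, 0], "dr": [0, 0, 0]},
  {"offset": [0, 0, 0], "dr": [0, 0, 0]},
  {"offset": [0, 0, 0], "dr": [0, 0, 0]},
  {"offset": [0, 0, 0], "dr": [0, 0, 0]},
  {"offset": [0, 0, 0], "dr": [0, 0, 0]},
  {"offset": [0, 0, 0], "dr": [0, 0, 0]},
  {"offset": [0, 0, 0], "dr": [0, 0, 0]},
  {"offset": [0, 0, 0], "dr": [0, 0, 0]},
], claw=8)

```text
time: 5.9
tcp_pos: [0.4837, 0.0377, 0.0611]
ee_rot: [0.775, 0.632, 0.0, 0.0]
ft_force: [-1.3, 0.2, 6.4]
opening: 0.0129
grip_force: 58.3
```

>>> carry_out([
  {"offset": [0, 0, -8], "dr": [0, 0, 0]},
  {"offset": [0, 0, -20], "dr": [0, 0, 0]},
  {"offset": [0, 0, -35], "dr": [0, 0, 0]},
  {"offset": [0, 0, -50], "dr": [0, 0, 0]},
  {"offset": [0, 0, -70], "dr": [0, 0, 0]},
  {"offset": [0, 0, -95], "dr": [0, 0, 0]},
  {"offset": [0, 0, -120], "dr": [0, 0, 0]},
  {"offset": [0, 0, -140], "dr": [0, 0, 0]},
  {"offset": [0, 0, -150], "dr": [0, 0, 0]},
  {"offset": [0, 0, -150], "dr": [0, 0, 0]},
])

```text
time: 6.9
tcp_pos: [0.4839, 0.0377, 0.2116]
ee_rot: [0.775, 0.632, 0.001, 0.001]
ft_force: [-0.0, -0.7, -0.8]
opening: 0.0124
grip_force: 58.5
```

```bash
python3 - <<'E'
from h import *
s=ctrl.observe();p=cams.camera_params('wrist');I=cams.capture('wrist');S=cams.capture('side');q=cams.camera_params('side')
print(s['tcp_pos'],s['ee_rot'],s['opening'],s['grip_force'])
t=s['tcp_pos']
c=cv2.resize(I,None,fx=.75,fy=.75,interpolation=3)
u=proj(q,[t])[0].astype(int);print(u)
d=cv2.resize(S[u[1]-60:u[1]+84,u[0]-48:u[0]+48],None,fx=4,fy=4,interpolation=2)[:576]
im=np.zeros((576,768,3),np.uint8);im[:288,:384]=c;im[:576,384:]=d
print('side tcp',(proj(q,[t,t+[0,0,.029],t-[0,0,.055]])-[u[0]-48,u[1]-60])*4+[384,0],'wrist',proj(p,[t,t+[0,0,.029],t-[0,0,.055]])*.75)
im[288:576,:384]=cv2.resize(I[200:344,150:342],None,fx=2,fy=2)
cv2.imwrite('pics/l.png',im[...,::-1]);np.save('wl.npy',I)
for nm in('side','wrist'):
  for tt in('tube_white','reader_window'): print(nm,tt,[(round(d['conf'],2),np.round(d['at'],4)) for d in mark_of(nm,tt)[:2]])
E
```

```text
[0.48387776 0.03769638 0.21162324] [0.77489246 0.63209189 0.00090364 0.00084073] 0.012415774936965461 58.47396433353424
[234 184]
side tcp [[579.25416654 241.35332015]
 [577.40115907 191.61213377]
 [582.51778799 328.47138475]] wrist [[195.17232536 182.65575849]
 [195.17249615 204.23514395]
 [195.17353594 157.49340363]]
side tube_white [(0.54, array([0.4842, 0.0357, 0.1554])), (0.5, array([ 0.6883,  0.0405, -0.0016]))]
side reader_window [(0.47, array([0.5506, 0.184 , 0.0784])), (0.25, array([ 0.4735, -0.0121,  0.0034]))]
wrist tube_white [(0.56, array([0.4808, 0.0387, 0.156 ]))]
wrist reader_window [(0.76, array([0.551 , 0.1876, 0.0735]))]
```

View pics/l.png

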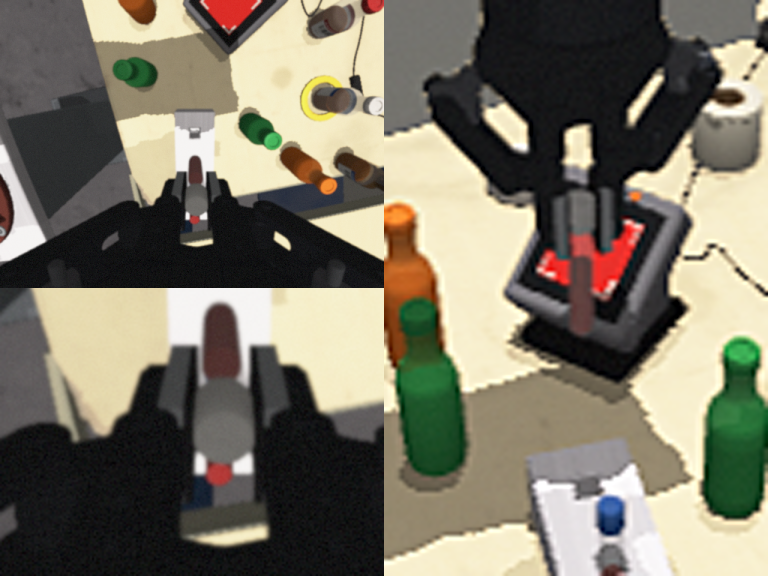

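The tube is out and hangs straight along the tool axis: the side view has its base at (582,330) against a predicted (582,328). Next I compute the hover pose over the window.

```bash
cat >> h.py <<'E'
def target(Wc,n,d):
    s=ctrl.observe();R0=R.from_quat(s['ee_rot']);z=R0.apply([0,0,1.])
    ax=np.cross(z,-n);Rm=R.from_rotvec(ax/np.linalg.norm(ax)*np.arccos(np.clip(z@-n,-1,1)))*R0
    return np.array(Wc)+d*n,Rm
def nrm(yaw,t=35):return R.from_euler('ZY',[yaw,-t],degrees=True).apply([0,0,1.])
E
python3 - <<'E'
from h import *
n=nrm(33.5);print(n,ctrl.observe()['joints'])
print(delta(*target([.5515,.186,.0752],n,.145)))
E
```

```text
[-0.47829726 -0.31657805  0.81915204] [-7.31044547e-02  2.29032228e-01 -2.96397381e-01  1.04711930e+00
  6.60410592e-06  1.70004451e+00]
([100.2, -20.9, 15.4], [-24.8, 24.8, -0.0])
```

>>> carry_out([
  {"offset": [12, -3, 0], "dr": [-3, 3, 0]},
  {"offset": [28, -6, 2], "dr": [-7, 7, 0]},
  {"offset": [46, -10, 5], "dr": [-11, 11, 0]},
  {"offset": [64, -14, 8], "dr": [-15, 15, 0]},
  {"offset": [80, -17, 11], "dr": [-19, 19, 0]},
  {"offset": [93, -20, 14], "dr": [-22.5, 22.5, 0]},
  {"offset": [100, -21, 15], "dr": [-24.8, 24.8, 0]},
  {"offset": [100, -21, 15], "dr": [-24.8, 24.8, 0]},
  {"offset": [100, -21, 15], "dr": [-24.8, 24.8, 0]},
])

```text
time: 8.1
tcp_pos: [0.4826, 0.1395, 0.1952]
ee_rot: [0.739, 0.603, 0.299, 0.03]
ft_force: [0.5, -0.5, -0.9]
opening: 0.0131
grip_force: 58.5
```

```bash
python3 - <<'E'
from h import *
s=ctrl.observe();p=cams.camera_params('wrist');I=cams.capture('wrist')
print(s['tcp_pos'],s['ee_rot'],s['joints'],R.from_quat(s['ee_rot']).apply([0,0,1]))
n=nrm(33.5);Rw=R.from_euler('ZY',[33.5,-35],degrees=True)
X=Rw.apply(np.array([[1,1,0],[1,-1,0],[-1,-1,0],[-1,1,0],[0,0,0]])*.026)+[.5515,.186,.0752]
z=R.from_quat(s['ee_rot']).apply([0,0,1]);print((proj(p,X)*1.5).round(),'tube base',proj(p,[s['tcp_pos']+.055*z])*1.5)
cv2.imwrite('pics/w5.png',cv2.resize(I,(768,576),interpolation=2)[...,::-1]);np.save('w5.npy',I)
np.savez('w5p.npz',**{k:np.array(v) for k,v in p.items()})
E
```

```text
[0.48258748 0.13953079 0.19517256] [0.73918927 0.60275177 0.29893385 0.0304645 ] [-0.109405   -0.08397752 -0.90101993  0.25967601  0.37439138  1.75950231] [ 0.47866245  0.31532775 -0.81942093]
[[389. 215.]
 [445. 271.]
 [389. 323.]
 [334. 271.]
 [389. 271.]] tube base [[390.50698762 314.93501813]]
```

View pics/w5.png

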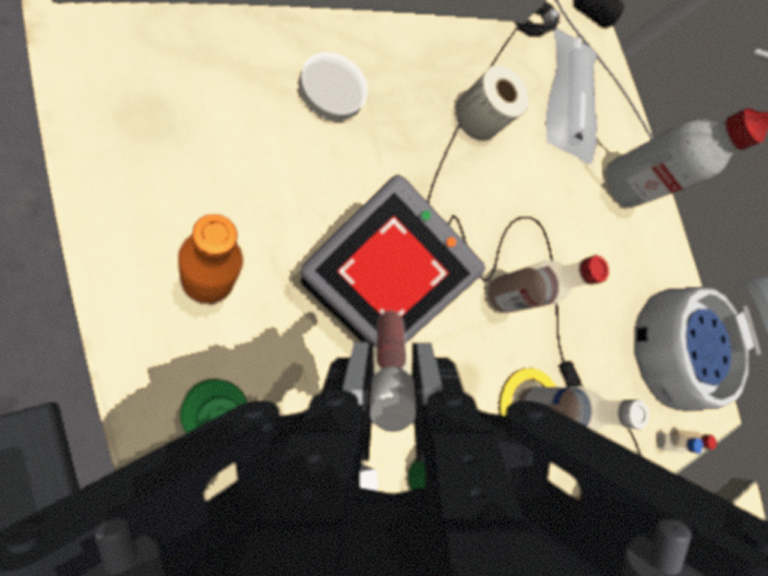

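The wrist view shows the window with its upper corners at (393,217), (339,271) and (446,271). The tube points at it and its base is at about (391,314). I refine the window pose from these corners and the fixed cameras.

```bash
python3 - <<'E'
from h import *
from scipy.optimize import least_squares
z=np.load('w5p.npz');p={k:z[k] for k in z.files};I=np.load('w5.npy')
g=cv2.resize(I,None,fx=4,fy=4,interpolation=2)
m=((g[...,0]>130)*255).astype(np.uint8)   # red or white
q=np.zeros_like(m);cv2.circle(q,(int(392/1.5*4),int(262/1.5*4)),int(62/1.5*4),255,-1);m&=q
n_,l,st,ce=cv2.connectedComponentsWithStats(m);k=1+np.argmax(st[1:,4])
pt=np.argwhere(l==k)[:,::-1].astype(float)
pt=(pt+.5)/4-.5
# edges: support lines on u+v, u-v directions using upper part
u=pt[:,0];v=pt[:,1];c=dict(top=pt[np.argmin(v)],left=pt[np.argmin(u)],right=pt[np.argmax(u)]);print({k:(x*1.5).round(1) for k,x in c.items()})
ext=np.array([c['top'],c['left'],c['right']])
Rw=lambda y:R.from_euler('ZY',[y,-35],degrees=True)
T=np.array([[1,1,0],[-1,1,0],[1,-1,0]])*.026
P={n:cams.camera_params(n) for n in('top','side')};ce={'top':(237.83,196.36),'side':(236.98,185.91)}
def res(x,w=.7):
    r=[(proj(p,Rw(x[3]*100).apply(T)+x[:3])-ext).ravel()]
    for n in P: r.append(w*(proj(P[n],[x[:3]])[0]-ce[n]))
    return np.concatenate(r)
f=least_squares(res,[.5515,.186,.0752,.335],x_scale=[.01]*3+[.01]);print(f.x,f.fun.round(2))
f2=least_squares(lambda x:np.r_[res(x,0),(x[2]-.075)*1000],f.x);print('wrist only',f2.x,f2.fun.round(2))
# yaw from reader body outline too: in top view front panel edges
f=f.x;print(delta(*target(f[:3],nrm(f[3]*100),.095)))
print(delta(*target(f2.x[:3],nrm(f2.x[3]*100),.095)))
E
```

```text
{'top': array([391.7, 216.2]), 'left': array([337.3, 269.8]), 'right': array([447.2, 271.7])}
[0.553833   0.18563945 0.07424004 0.32651902] [ 0.45 -0.49 -0.51  0.45 -0.13  0.03  0.03 -0.52  0.22  0.14]
wrist only [0.55361804 0.18552445 0.07484575 0.32710056] [ 0.51 -0.55 -0.5   0.51  0.04  0.02  0.   -0.    0.    0.   -0.15]
([-0.1, -0.7, 52.8], [-0.3, -0.3, -0.0])
([-0.0, -0.6, 52.2], [-0.2, -0.3, -0.0])
```

>>> carry_out([
  {"offset": [0, 0, 12], "dr": [0, 0, 0]},
  {"offset": [0, 0, 26], "dr": [0, 0, 0]},
  {"offset": [0, -0.5, 40], "dr": [-0.2, -0.2, 0]},
  {"offset": [0, -0.5, 49], "dr": [-0.2, -0.2, 0]},
  {"offset": [0, -0.5, 52.5], "dr": [-0.2, -0.2, 0]},
  {"offset": [0, -0.5, 52.5], "dr": [-0.2, -0.2, 0]},
  {"offset": [0, -0.5, 52.5], "dr": [-0.2, -0.2, 0]},
  {"offset": [0, -0.5, 52.5], "dr": [-0.2, -0.2, 0]},
])

```text
time: 8.95
tcp_pos: [0.5076, 0.1565, 0.1526]
ee_rot: [0.739, 0.602, 0.3, 0.033]
ft_force: [-0.2, 0.9, -0.4]
opening: 0.0128
grip_force: 58.5
```

```bash
python3 - <<'E'
from h import *
s=ctrl.observe();I={};P={}
for n in('wrist','side','top'):P[n]=cams.camera_params(n);I[n]=cams.capture(n)
z=R.from_quat(s['ee_rot']).apply([0,0,1]);t=np.array(s['tcp_pos']);W=np.array([.5537,.1856,.0745]);n=nrm(32.7)
b=t+.055*z;d=b-W;print('dist',d@n,'lateral',np.linalg.norm(d-(d@n)*n),'ang',np.degrees(np.arccos(-z@n)),s['grip_force'],np.abs(s['dq']).max())
# silhouette of ideal tube (apex hemisphere) drawn as outline
im=np.zeros((560,780,3),np.uint8);x0=0
for nm,(w,f) in dict(wrist=(130,3),side=(65,6)).items():
    c=proj(P[nm],[b-.02*z])[0];o=(c-w/2).astype(int);g=cv2.resize(I[nm][o[1]:o[1]+w,o[0]:o[0]+w],(390,390),interpolation=2)
    th=np.linspace(0,2*np.pi,60);e1=np.cross(z,[1,0,0]);e1/=np.linalg.norm(e1);e2=np.cross(z,e1);X=[]
    for ph in np.linspace(0,np.pi/2,8):X+=[b-.0063*z+.0063*(np.sin(ph)*z+np.cos(ph)*(np.cos(a)*e1+np.sin(a)*e2)) for a in th]
    X+=[b-.06*z+.0063*(np.cos(a)*e1+np.sin(a)*e2) for a in th]
    h=cv2.convexHull(((proj(P[nm],X)-o+.5)*390/w).astype(np.int32));g=g.copy();cv2.polylines(g,[h],True,(0,255,0),1)
    im[:390,x0:x0+390]=g;x0+=390
cv2.imwrite('pics/f.png',im[:390,:,::-1])
for nm in('side','top','wrist'): print(nm,[(round(d['conf'],2),np.round(d['at'],4)) for d in mark_of(nm,'tube_white')[:2]])
print(b)
E
```

```text
dist 0.0402801608527477 lateral 0.000557391895477405 ang 0.14042385587248332 58.46046030521393 0.005365230464193755
side [(0.63, array([0.533 , 0.1718, 0.1078])), (0.48, array([0.553 , 0.1869, 0.0781]))]
top [(0.48, array([0.5355, 0.1706, 0.1083]))]
wrist [(0.97, array([0.5344, 0.1764, 0.1056])), (0.16, array([5.840e-01, 3.642e-01, 5.000e-04]))]
[0.53414528 0.17364765 0.10762939]
```

View pics/f.png

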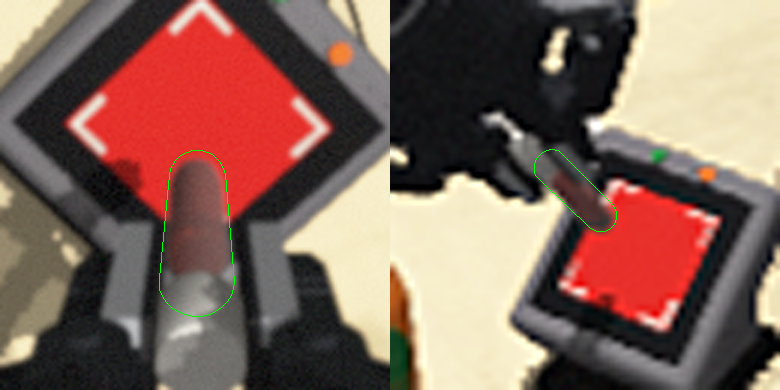

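The final picture shows the tube body on its predicted outline in both views: tip at (195,157) against (197,151) in the wrist view, and a match in the side view. It is 40 mm out, centred and square within about 1–2 mm and 1–2°, and held still.

```bash
python3 -c "
from workcell import sign_off;print(sign_off())"
```

```text
the job is handed in; nothing more can be done
None
```

The white-capped bottle stood in the yellow ring, so I took the white-capped tube and handed the job in holding it still in front of the reader's window: base about 40 mm out, centred and square to the glass to within about 1–2 mm and 1–2° by the cameras; no verdict came back.

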